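# Gauge a head-fixation bar in the bench micrometer

## Task

Check the thickness of the blue head-fixation bar in the upright bench micrometer: slide the bar flat between the guides under the spindle until its end just rests against the brass stop, without shifting the stop, and let go of it. Then turn the black ratchet at the very top of the micrometer clockwise, a bit at a time, until the spindle is down on the bar and the slip clutch clicks; stop after two or three clicks and leave the bar clamped under the spindle. Leave everything else alone.

Things in the scene. Friction and masses are not known exactly. Their poses are not given: they have to be found in the camera images.
- bar: The bar to gauge: blue anodised aluminium bar, 120 x 20 x 6 mm with four screw holes, lying flat; origin at the centre of its underside, x along its length, z up. Either end may go in first. It starts in one of three places on a thin blue-green mat (3 mm thick) at the robot's right; the orange and the grey bar lie in the others.
- stand: White base of the upright micrometer, fixed. Origin at bench level straight below the spindle axis; x points from the loading side to the stop, y to the steel column (27 mm thick, centre at y 78 mm, top 163 mm above the bench), z up. Base x -70 to +80, y -62 to +108 mm, 35 mm high. On it the measuring table: flat top 45 mm above the bench, x -70 to +65 mm, 64 mm wide.
- table_centre (a point): Point on the table top straight below the spindle; axes as the stand's. Two steel guide cheeks, 8 mm high, stand at y = +-12 mm (24 mm apart) from x = -25 to +15 mm, with flared lead-ins that open to about 35 mm at x = -43. A bar pushed home sticks out 33 to 41 mm over the table's front edge, where it can be held.
- stop_face (a point): Front face of the brass end stop (20 mm wide, 10 mm high), at table-top level on the centre line of the cheeks; axes as the stand's. It is 9 to 17 mm beyond the spindle axis. It is only thumb-tight: it stands up to about 12 N of push along x and slides back above that.
- head: White arm with the micrometer head, set on the column at a height that varies. Origin on the spindle axis at the arm's lower face, z up, arm along +y. Upwards: arm to +26 mm, sleeve to +42, knurled steel thimble 27 mm thick to +84, then the ratchet. Below hangs the spindle, 8 mm thick, its end 3 to 7 mm (not known closer) above a bar lying on the table; it does not turn.
- ratchet_grip (a point): Point on the vertical axis of the ratchet, 13 mm below its top. The ratchet: black knurled cylinder, 18 mm across, 26 mm tall, its foot 3 mm above the thimble's flat upper end; it never rises or sinks. Turned clockwise (seen from above) it takes the thimble along and lowers the spindle by 10 mm a turn, against a drag of 0.10 N m.
- ratchet_mark (a point): Rim end of the white line on its top, 9 mm from the axis. With the spindle on the bar the torque climbs within 1 rad; at 0.125 N m the thimble stops and the ratchet clicks on alone, 15 clicks a turn (0.42 rad). Held still, a driving ratchet twists back anticlockwise at 0.02 to 0.09 N m; in mid-click that falls through zero and reverses. The spindle then presses with 12 to 20 N and stays down.
- thimble_mark (a point): White line on the thimble's upper end face, this point 11.5 mm from the axis. At the start it is in line with the ratchet's mark; the angle by which the ratchet's mark has run ahead clockwise is what the clutch has slipped. The thimble has no clutch: turned directly it crushes the bar.
- bar_orange: Orange anodised aluminium bar, 120 x 20 x 6 mm with four screw holes, lying flat; origin at the centre of its underside, x along its length, z up; not to be moved.
- bar_grey: Grey anodised aluminium bar, 120 x 20 x 6 mm with four screw holes, lying flat; origin at the centre of its underside, x along its length, z up; not to be moved.
- amber_bottle: Small amber bottle with a red cap, 44 mm across, 85 mm tall, standing; origin at the centre of its foot; not to be moved.
- vial: Slim metal vial with a white cap, 22 mm across, 75 mm tall, standing; origin at the centre of its foot; not to be moved.
- nozzle: Purple stepped adapter, 32 mm across, 46 mm tall, standing; origin at the centre of its foot; not to be moved.
- forceps: Steel forceps, 130 mm long, 8 mm high, lying along its x; not to be moved.
- driver: Screwdriver with a green handle, 140 mm long, lying along its x; not to be moved.
There are look-alikes about, which are no part of the job. What is shaped like the stand but green is not meant. What is meant by the bar is not turquoise, and is the larger of those in its own colour.

How it is judged:
By the outcome, as a careful person would: the job done as asked, in the order asked, and still so for the second after the job is handed in, with the robot touching nothing.
It also fails if it takes over 72 s, if anything falls off the work surface, if the arm or the gripper's body presses on something with over 40 N, if the wrist force passes 120 N, or if a joint passes its speed limit or range.

## Robot

A 6-joint arm with a two-finger parallel gripper is mounted at the origin on the work surface. World frame = base frame: x ahead of the robot, y to its left, z up, the work surface at z = 0. Lengths are in m, angles in degrees, forces in N, time in s.
With the tool pointing down it reaches from about 0.4 to 0.825 m from the base axis. Payload 7 kg.
Tool frame: the origin (TCP) lies on the centre line of the jaws, within the pads' length; the fingertips stand 22 mm ahead of it and the grasp point (between the pads) lies 3 mm ahead of it; z points along the fingers, y is the line along which they close (so a half turn about z gives the same grasp; the last joint's range is limited). The gripper opens to 88 mm and grips with 3 to 60 N. Pads are 19 mm wide; open, the fingers measure 130 mm over their backs; the gripper's body (78 mm by 193 mm) begins 47 mm behind the grasp point.
Start: joints at [93.455, 20.546, 0.682, 0, -70.136, -16.507], TCP at [0.152, 0.658, 0.249] pointing down, gripper open.
Joint ranges: [-176.03, 176.03], [-82.01, 121.73], [-58.28, 71.71], [-173.87, 95.51], [-174.79, -0.11], [-173.66, 173.66]. Speed limits (degrees/s): [136.94, 136.94, 172.46, 180, 180, 180].

## Interface

Orientations are given as [roll, pitch, yaw] about the fixed x, y, z axes, in that order (R = Rz(yaw) Ry(pitch) Rx(roll)).
In Python, from plant import get_state, cams, r gives the robot as it stands.
- The arm moves only by the tool apply_moves, never from a script. Its argument "targets" is a list of rows, each an object with "dp": the shift along the world's x, y, z in m, a list of three; "yaw": the turn about the world's z in degrees. In form: [{"dp": [x, y, z], "yaw": yaw}, ...]. A call has 1 to 20 rows; each row is the pose to reach, as a shift and turn from the pose commanded when the call began; what a row does not reach only later rows make up. A row lasts 1/12 s, in which the tool goes at most 41.7 mm and 7.16 degrees, less where a joint would pass 70% of its speed; a pose out of reach is approached as far as the arm can. A call with a gripper value outside its range is refused whole. "grip" is the gripper command: -1 is fully open, 1 is shut, values between are in proportion, set as the call begins (left out, the last holds). The fingers move at their own pace and stop on an object; "squeeze" is the grip in N (left out, the last holds). Time passes only in rows, so rows that repeat a pose let the fingers close. It gives the time, the measured TCP pose, the force, the opening and the grip force at its end, in the units of the state.
- get_state(): the state, without advancing time (a new reading comes with each control period).
- cams.capture(name): name is "scene" or "top" or "wrist"; returns a dict with "image" (480x640x3 uint8, red, green, blue), "range_z" (480x640 float32, m along the optical axis (not along the pixel's ray), 0 where there is no reading), "fx", "fy", "cx", "cy" (pixels), "R" (3x3) and "t" (3): a world point X has camera coordinates R X + t; the wrist camera has in their place "T_tool_cam" (4x4, takes a point from camera to tool coordinates, whose origin is the TCP and whose axes are the flange's). Camera axes: x right, y down, z forward; pixel columns grow to the right and rows downward; lengths in m; the calibration is good to about 2 mm. The wrist camera is an equidistant fisheye: a pixel r from the principal point sees the ray r / f radians off the axis. A picture is of the moment at which its call begins: read the wrist's pose just before it.
- r.close_job(): hands the job in; it is judged then, once.
The state is a dict: "time_s": time; "joints": joint angles; "qd": joint speeds; "joint_torque": joint torques, N m; "tcp_pos": TCP position; "eef_rot": TCP orientation; "contact_force": force on the tool from outside, world axes, zero at the start; "moment": the same for the moment, N m; "gripper_width": finger opening in m; "gripper_force": force on a finger pad.
Only numpy, scipy, OpenCV 4.12 (cv2) and the standard library are available. Lean on these libraries where they do the work, as an engineer would, in place of code of your own. Each camera call takes 0.05 s, during which the arm holds its last target. There are 200 camera calls.

## Working session

There is one attempt and no reset: what is moved stays moved. The work goes in short steps, Python scripts to look and compute and a tool call to move; the robot and the scene stay as the last step left them, time stands still between calls to the robot, and variables do not carry over. Pictures are saved under pics/ and viewed, at most 10 in all, crops included, and the job is handed in when it is done.

Besides the shell and the picture viewer there is one more tool, called after ">>>" in YAML: its name, and indented under it one key for each argument. apply_moves: Moves the arm, as the interface text tells. Its arguments: {"type":"object","properties":{"targets":{"type":"array","items":{"type":"object","properties":{"dp":{"type":"array","items":{"type":"number"}},"yaw":{"type":"number"}}}},"grip":{"type":"number"},"squeeze":{"type":"number"}},"required":["targets"]}

```bash
ls; mkdir -p pics; python3 - <<'E'
from plant import get_state, cams, r
import cv2,numpy as np
s=get_state();print(s)
a=[]
for n in ["scene","top"]:
    c=cams.capture(n);np.savez(f"{n}.npz",**c)
    print(n,c["fx"],c["cx"],c["cy"],c["R"],c["t"])
    cv2.imwrite(f"pics/{n}0.png",c["image"][:,:,::-1])
E
```

```text
pics
{'time_s': 0.0, 'joints': array([ 9.34556859e+01,  2.05899264e+01,  6.33499773e-01, -2.06736404e-02,
       -7.01349013e+01, -1.65059831e+01]), 'qd': array([ 0.00200197, -0.04826719,  0.01265617,  0.03989818, -0.03242545,
        0.02654449]), 'joint_torque': array([ 5.16867863e-05, -5.82704008e+01,  2.93071014e+01,  6.99741930e+00,
        7.19486197e-03, -1.48699041e-04]), 'tcp_pos': array([0.1523474 , 0.65711755, 0.24763586]), 'eef_rot': array([ 1.79906914e+02, -7.31656732e-03, -1.30573318e+01]), 'contact_force': array([-0.30849382, -0.64067203,  0.21168586]), 'moment': array([-0.0101334 ,  0.00690773, -0.04238921]), 'gripper_force': 0.0, 'gripper_width': 0.08750669484581723}
scene 552.4179509074226 311.61380340865185 241.51641106755883 [[ 0.88370544  0.46758674  0.02067197]
 [ 0.27549123 -0.48393761 -0.83060759]
 [-0.37837716  0.7397074  -0.55647434]] [-0.41308551 -0.02773191  1.55719169]
top 613.294225273447 316.7350786589533 243.12503093051868 [[-0.013528   -0.99988528 -0.00681301]
 [-0.99461821  0.01415608 -0.1026364 ]
 [ 0.10272107  0.00538788 -0.99469561]] [-0.00214241  0.46922234  1.57972834]
```

View pics/scene0.png

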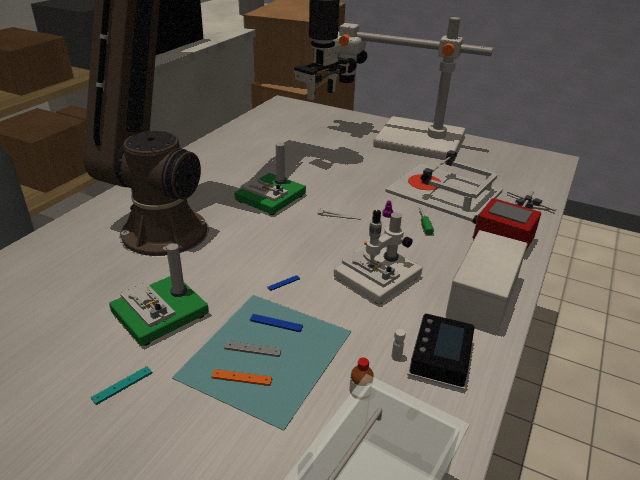

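View pics/top0.png

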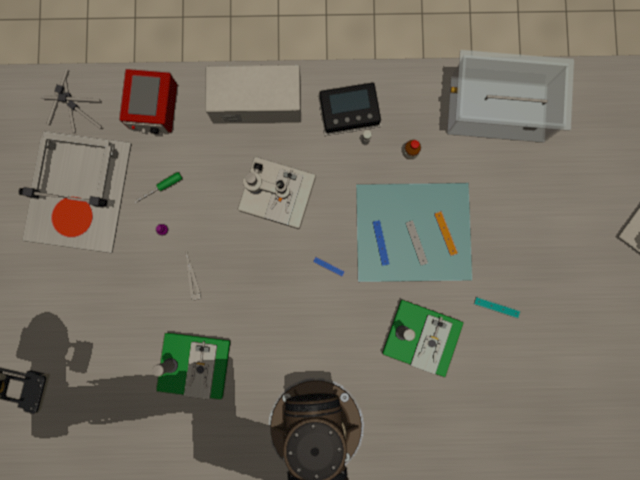

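Blue target bar is on the mat (top view ≈ (380,243)); the small blue one at (328,267) is the decoy. The white stand is at (277,192) in the top view and (378,265) in the scene view.

```bash
cat > h.py <<'E'
import numpy as np,cv2
def load(n):
    c=dict(np.load(f"{n}.npz")); return c
def ray(c,u,v):  # pinhole: origin, dir in world
    R,t=c["R"],c["t"]; d=np.array([(u-c["cx"])/c["fx"],(v-c["cy"])/c["fy"],1.0])
    return -R.T@t, R.T@d
def onz(c,u,v,z):
    o,d=ray(c,u,v); return o+d*(z-o[2])/d[2]
def proj(c,X):
    p=c["R"]@np.asarray(X)+c["t"]; return np.array([c["fx"]*p[0]/p[2]+c["cx"],c["fy"]*p[1]/p[2]+c["cy"]])
def cloud(c):
    v,u=np.mgrid[:480,:640]; z=c["range_z"]
    P=np.stack([(u-c["cx"])/c["fx"]*z,(v-c["cy"])/c["fy"]*z,z],-1)
    return (P-c["t"])@c["R"]
def isect(a,b):
    (o1,d1),(o2,d2)=a,b
    s=np.linalg.lstsq(np.stack([d1,-d2],1),o2-o1,rcond=None)[0]
    p,q=o1+d1*s[0],o2+d2*s[1]; return (p+q)/2,np.linalg.norm(p-q)
E
python3 - <<'E'
from h import *
for n,z in(("top",.009),("scene",.009)):
    c=load(n);h=cv2.cvtColor(c["image"],cv2.COLOR_RGB2HSV)
    m=cv2.inRange(h,(105,120,60),(128,255,255))
    k,l,st,ce=cv2.connectedComponentsWithStats(m)
    for i in range(1,k):
        if st[i,4]>60:
            ys,xs=np.where(l==i);P=np.array([onz(c,x,y,z)[:2] for x,y in zip(xs,ys)])
            (ctr,sz,an)=cv2.minAreaRect((P*1000).astype(np.float32))
            w=np.linalg.eigh(np.cov(P.T))[1][:,1]
            print(n,st[i],ctr,sz,an,np.degrees(np.arctan2(w[1],w[0])))
c=load("top");P=cloud(c)
for (u,v) in [(300,200),(265,210),(253,182),(281,186),(380,260),(277,200)]: print(u,v,P[v,u],c["image"][v,u])
a=c["image"][140:240,230:330];s=load("scene");b=s["image"][190:310,320:440]
o=np.hstack([cv2.resize(a,(400,480),interpolation=2)[:480],cv2.resize(b,(400,480)[:0] or (400,480),interpolation=2)])
cv2.imwrite("pics/crop1.png",o[:,:,::-1])
E
```

```text
top [373 221  16  44 312] (470.4825134277344, -176.89996337890625) (117.88201904296875, 18.764896392822266) 10.863959312438965 -169.13979957810966
top [314 258  30  17 142] (409.3033447265625, -38.37278747558594) (82.28054809570312, 11.788768768310547) 62.571083068847656 62.01333961850155
scene [268 275  31  15 123] (412.1849365234375, -44.793331146240234) (83.56546020507812, 13.662034034729004) 62.76228332519531 62.85885380248762
scene [250 314  53  17 339] (470.7027587890625, -179.95828247070312) (120.37041473388672, 25.135297775268555) 11.068951606750488 -168.72476807301925
300 200 [0.58263229 0.03364092 0.03189708] [158 153 138]
265 210 [0.55714653 0.12540373 0.03390109] [156 151 136]
253 182 [0.60537045 0.14245892 0.16279111] [86 81 72]
281 186 [0.58596167 0.07217506 0.20596205] [25 24 24]
380 260 [ 0.42406047 -0.17483404  0.00438143] [ 87 111 114]
277 200 [0.58024161 0.09266082 0.05054574] [124 113 103]
```

View pics/crop1.png

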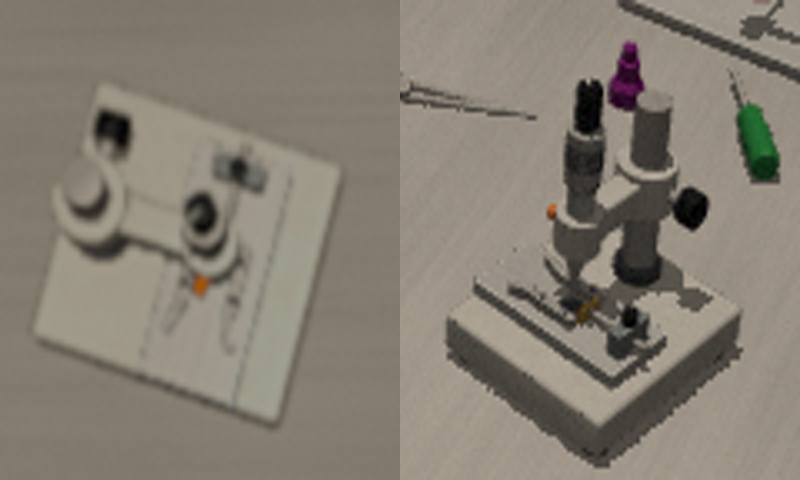

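```bash
python3 - <<'E'
from h import *
c=load("top");im=c["image"];g=im.astype(int)
P=cloud(c)
sub=np.zeros((480,640),np.uint8);sub[150:235,232:325]=1
m=((P[...,2]>.025)&(P[...,2]<.06)&(sub>0)).astype(np.uint8)
m=cv2.morphologyEx(m,cv2.MORPH_CLOSE,np.ones((9,9)))
def rect(m,z):
    cs=max(cv2.findContours(m,0,1)[0],key=cv2.contourArea)
    Q=np.array([onz(c,*p[0],z)[:2] for p in cs])*1000
    return cv2.minAreaRect(cv2.convexHull(Q.astype(np.float32)))
print("depth",rect(m,.035))
gray=cv2.cvtColor(im,cv2.COLOR_RGB2GRAY);s=cv2.cvtColor(im,cv2.COLOR_RGB2HSV)
m2=((gray>128)&(sub>0)).astype(np.uint8);m2=cv2.morphologyEx(m2,cv2.MORPH_OPEN,np.ones((2,2)));m2=cv2.morphologyEx(m2,cv2.MORPH_CLOSE,np.ones((15,15)))
print("bright",rect(m2,.035))
# ratchet top: dark high
for n in("top","scene"):
    c=load(n);P=cloud(c);gray=cv2.cvtColor(c["image"],cv2.COLOR_RGB2GRAY)
    sel=(P[...,2]>.18)&(P[...,0]>.53)&(P[...,0]<.65)&(P[...,1]>.0)&(P[...,1]<.16)&(gray<60)
    ys,xs=np.where(sel);print(n,sel.sum(),xs.mean() if len(xs) else 0,ys.mean() if len(xs) else 0,np.median(P[sel],0),P[sel][:,2].max() if len(xs) else 0)
    sel=(P[...,2]>.155)&(P[...,2]<.17)&(P[...,0]>.53)&(P[...,0]<.7)&(P[...,1]>.0)&(P[...,1]<.2)
    print("col",sel.sum(),P[sel].mean(0))
E
```

```text
depth ((603.1199951171875, 95.49858093261719), (170.3227996826172, 150.8040771484375), 72.29451751708984)
bright ((604.48046875, 97.60606384277344), (177.29763793945312, 146.67323303222656), 72.18317413330078)
top 33 280.5151515151515 184.03030303030303 [0.59042311 0.07274575 0.2054957 ] 0.21465487966593697
col 118 [0.61035303 0.13667982 0.16344306]
scene 88 376.2613636363636 215.875 [0.59499925 0.06844656 0.19558809] 0.2071678375994418
col 143 [0.60722858 0.10744587 0.16192539]
```

The crop shows the stand's loading side facing the robot, guides at crop (160–235, 260–340) and the stop toward (240,170), the ratchet at (200,212) and the column at (85,190). Estimated stand pose is (0.591, 0.075), yaw −17.7°. The bar is at (0.470, −0.178), yaw 11°. I'll move over the bar and look with the wrist camera.

>>> apply_moves:
  targets:
    - {"dp":[0.3,-0.4,0],"yaw":12}
    - {"dp":[0.3,-0.4,0],"yaw":12}
    - {"dp":[0.3,-0.4,0],"yaw":12}
    - {"dp":[0.3,-0.4,0],"yaw":12}
    - {"dp":[0.3,-0.4,0],"yaw":24}
    - {"dp":[0.3,-0.4,0],"yaw":24}
    - {"dp":[0.3,-0.4,0],"yaw":24}
    - {"dp":[0.3,-0.4,0],"yaw":24}
    - {"dp":[0.3,-0.4,0],"yaw":24}
    - {"dp":[0.3,-0.4,0],"yaw":24}
    - {"dp":[0.274,-0.845,0],"yaw":24}
    - {"dp":[0.274,-0.845,0],"yaw":24}
    - {"dp":[0.274,-0.845,0],"yaw":24}
    - {"dp":[0.274,-0.845,0],"yaw":24}
    - {"dp":[0.274,-0.845,0],"yaw":24}
    - {"dp":[0.274,-0.845,0],"yaw":24}
    - {"dp":[0.274,-0.845,0],"yaw":24}
    - {"dp":[0.274,-0.845,0],"yaw":24}
    - {"dp":[0.274,-0.845,0],"yaw":24}
    - {"dp":[0.274,-0.845,0],"yaw":24}

```text
time_s: 1.77
tcp_pos: [0.4213, -0.0939, 0.2488]
eef_rot: [-180.0, -0.0, 11.0]
contact_force: [1.8, 0.7, 0.8]
gripper_width: 0.0876
gripper_force: 0.0
```

>>> apply_moves:
  targets:
    - {"dp":[0,0,0],"yaw":0}
    - {"dp":[0,0,0],"yaw":0}
    - {"dp":[0,0,0],"yaw":0}
    - {"dp":[0,0,0],"yaw":0}

```text
time_s: 2.1
tcp_pos: [0.422, -0.0912, 0.2485]
eef_rot: [-180.0, 0.0, 11.0]
contact_force: [-0.1, 0.3, 0.8]
gripper_width: 0.0877
gripper_force: 0.0
```

```bash
cat >> h.py <<'E'
from scipy.spatial.transform import Rotation as Ro
def wcap(name,save=None):
    from plant import get_state,cams
    s=get_state();c=cams.capture("wrist")
    T=np.eye(4);T[:3,:3]=Ro.from_euler("xyz",s["eef_rot"],degrees=True).as_matrix();T[:3,3]=s["tcp_pos"]
    c["W"]=T@c["T_tool_cam"];np.savez(f"{name}.npz",**c)
    if save: cv2.imwrite(save,c["image"][:,:,::-1])
    print({k:np.round(s[k],4) for k in("time_s","tcp_pos","eef_rot","contact_force","moment","gripper_width","gripper_force")},np.round(s["joints"],1))
    return c
def wray(c,u,v):
    x,y=u-c["cx"],v-c["cy"];rr=np.hypot(x,y);th=rr/c["fx"]
    d=np.array([x/rr*np.sin(th),y/rr*np.sin(th),np.cos(th)]) if rr>0 else np.array([0,0,1.])
    return c["W"][:3,3],c["W"][:3,:3]@d
def wonz(c,u,v,z):
    o,d=wray(c,u,v);return o+d*(z-o[2])/d[2]
def wproj(c,X):
    p=np.linalg.inv(c["W"])@np.append(X,1);th=np.arctan2(np.hypot(p[0],p[1]),p[2]);ph=np.arctan2(p[1],p[0])
    return np.array([c["cx"]+c["fx"]*th*np.cos(ph),c["cy"]+c["fx"]*th*np.sin(ph)])
E
python3 - <<'E'
from h import *
c=wcap("w1","pics/w1.png");print(c["fx"],c["fy"],c["cx"],c["cy"],c["T_tool_cam"])
E
```

```text
{'time_s': np.float64(2.1), 'tcp_pos': array([ 0.422 , -0.0912,  0.2485]), 'eef_rot': array([-1.799918e+02,  8.500000e-03,  1.100650e+01]), 'contact_force': array([-0.0729,  0.268 ,  0.8206]), 'moment': array([-0.0325, -0.0494,  0.0449]), 'gripper_width': np.float64(0.0877), 'gripper_force': np.float64(0.0)} [ 14.2  -3.2 -28.1  -0.  -65.1  86.8]
371.64829954431775 371.64829954431775 316.45476308682515 242.8808425040349 [[-9.54352866e-04 -9.55928435e-01 -2.93598224e-01  7.91481064e-02]
 [ 9.99999532e-01 -9.59482857e-04 -1.26552107e-04 -1.13552021e-05]
 [-1.60727705e-04 -2.93598207e-01  9.55928903e-01 -1.36012711e-01]
 [ 0.00000000e+00  0.00000000e+00  0.00000000e+00  1.00000000e+00]]
```

View pics/w1.png

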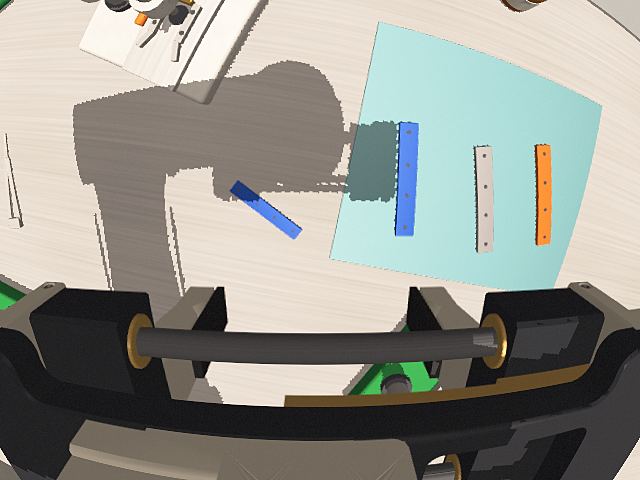

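The wrist view shows the blue bar at x≈395–418, y≈122–236, with the grey and orange bars to its right. The stand is at upper left, partly cut off. I'll measure the bar from this picture, then take a closer look at the stand.

>>> apply_moves:
  targets:
    - {"dp":[0.01,0.08,0],"yaw":-14}
    - {"dp":[0.02,0.15,0.01],"yaw":-28.7}
    - {"dp":[0.02,0.15,0.01],"yaw":-28.7}
    - {"dp":[0.02,0.15,0.01],"yaw":-28.7}
    - {"dp":[0.02,0.15,0.01],"yaw":-28.7}
    - {"dp":[0.02,0.15,0.01],"yaw":-28.7}
    - {"dp":[0.02,0.15,0.01],"yaw":-28.7}
    - {"dp":[0.02,0.15,0.01],"yaw":-28.7}

```text
time_s: 2.82
tcp_pos: [0.4415, 0.0587, 0.2584]
eef_rot: [180.0, 0.0, -17.5]
contact_force: [0.0, -0.5, 0.4]
gripper_width: 0.0881
gripper_force: 0.0
```

```bash
python3 - <<'E'
from h import *
c=load("w1");h=cv2.cvtColor(c["image"],cv2.COLOR_RGB2HSV)
m=cv2.inRange(h,(105,110,60),(125,255,255))
k,l,st,ce=cv2.connectedComponentsWithStats(m)
for i in range(1,k):
    if st[i,4]>300:
        ys,xs=np.where(l==i);P=np.array([wonz(c,x,y,.009)[:2] for x,y in zip(xs,ys)])*1000
        w=np.linalg.eigh(np.cov(P.T))[1][:,1]
        print(st[i],cv2.minAreaRect(P.astype(np.float32)),P.mean(0),np.degrees(np.arctan2(w[1],w[0])))
c=wcap("w2","pics/w2.png")
E
```

```text
[ 395  122   24  114 2092] ((471.317626953125, -176.40573120117188), (119.34551239013672, 20.909530639648438), 11.02641487121582) [ 472.30318839 -176.31858366] -168.90379330915778
[ 230  181   72   58 1046] ((411.72528076171875, -39.29391098022461), (84.49746704101562, 14.446321487426758), 62.214134216308594) [411.82150296 -39.12568987] 62.42556470087964
{'time_s': np.float64(2.8167), 'tcp_pos': array([0.4415, 0.0587, 0.2584]), 'eef_rot': array([ 1.799873e+02,  1.880000e-02, -1.752220e+01]), 'contact_force': array([ 0.0362, -0.4739,  0.4226]), 'moment': array([-0.0507, -0.0347,  0.0147]), 'gripper_width': np.float64(0.0881), 'gripper_force': np.float64(0.0)} [ 33.1  -2.2 -25.8  -0.  -66.4  39.4]
```

View pics/w2.png

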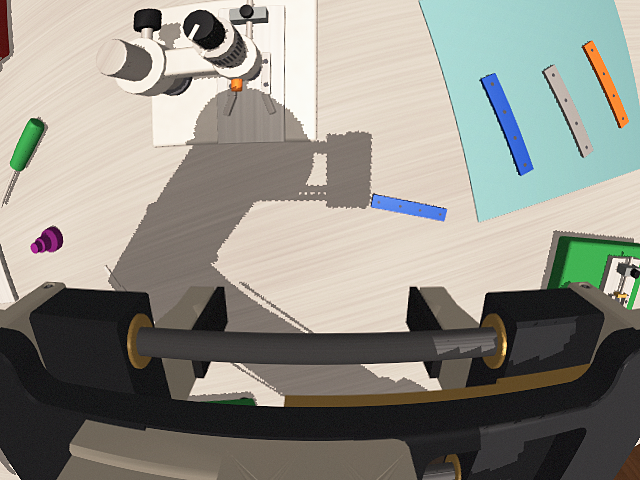

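```bash
python3 - <<'E'
from h import *
c=load("w2")
A=wonz(c,153,145,.035)[:2]*1000;B=wonz(c,317,140.5,.035)[:2]*1000
print("front corners",A,B,np.linalg.norm(A-B),np.degrees(np.arctan2(*(A-B)[::-1]))-90)
im=c["image"];g=cv2.cvtColor(im,cv2.COLOR_RGB2GRAY).astype(int)
# right edge of base: per row, scan
for v in (20,60,100,120,130): 
    row=g[v,290:340]; print(v,290+np.argmax(np.abs(np.diff(row))), end=" ")
    print(np.round(wonz(c,290.5+np.argmax(np.abs(np.diff(row))),v,.035)[:2]*1000,1))
# ratchet top: dark blob
m=((g<45)).astype(np.uint8);m[:, :175]=0;m[:,255:]=0;m[75:]=0
k,l,st,ce=cv2.connectedComponentsWithStats(m);print(st[1:][st[1:,4]>30],ce[1:][st[1:,4]>30])
# column top
P=[wonz(c,120,57,.163)[:2]*1000]; print("col?",P)
th=np.radians(-17.7);X=np.array([np.cos(th),np.sin(th)]);Y=np.array([-X[1],X[0]])
for n,S in(("corners",(A+B)/2/1000+X*.07-Y*.023),):print(n,S)
S=(A+B)/2/1000+X*.07-Y*.023
# predicted pixels for checks
for nm,p in dict(ratch_top=(0,0,.206),col=(0,.078,.163),leadL=(-.043,.0175,.053),leadR=(-.043,-.0175,.053),tabL=(-.07,.032,.045),tabR=(-.07,-.032,.045),tabRb=(.05,-.032,.045)).items():
    print(nm,wproj(c,[*(S+X*p[0]+Y*p[1]),p[2]]))
r=im[0:200,90:340];cv2.imwrite("pics/c2.png",cv2.resize(r,(750,600),interpolation=cv2.INTER_CUBIC)[:,:,::-1])
E
```

```text
front corners [561.58942491 195.24638992] [509.03067773  36.47173617] 167.24775807048408 -18.315954022145263
20 317 [ 6.232e+02 -2.000e-01]
60 315 [584.5  14.1]
100 315 [546.9  26. ]
120 296 [533.9  49. ]
130 302 [522.9  46.6]
[[240   5  13  13  60]
 [183  10  42  39 785]] [[245.71666667  11.85      ]
 [204.74012739  30.38216561]]
col? [array([613.38802584, 142.25172884])]
corners [0.59500359 0.07266553]
ratch_top [200.42676905  19.35800965]
col [112.63151538  53.4093752 ]
leadL [231.82961535 112.65662018]
leadR [269.47881979 111.18670754]
tabL [219.46222603 141.89568404]
tabR [286.25441429 139.94501422]
tabRb [286.50606599  16.45183417]
```

View pics/c2.png

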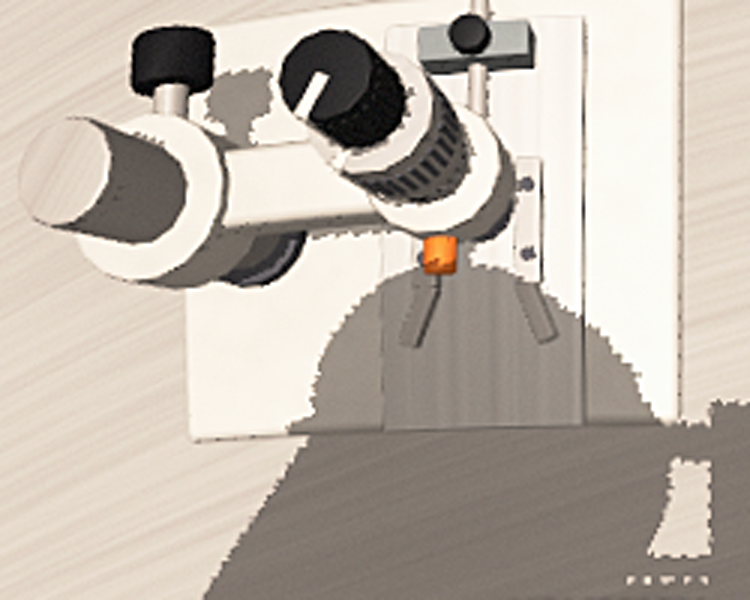

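```bash
python3 - <<'E'
from h import *
from scipy.optimize import least_squares
c=load("w2")
obs=[((0,0,.206),(198.7,25.3)),((0,.078,.163),(111.7,57.7)),((-.07,.032,.045),(217.7,143.3)),((-.07,-.032,.045),(284.3,141.3)),
((-.07,.108,.035),(154,146.7)),((-.07,-.062,.035),(316.7,140.7))]
rights=[((.05,-.032,.045),284.3),((.05,-.062,.035),316.7)]
leads=[((-.043,.020,.053),(226.7,114.)),((-.043,-.020,.053),(273,113.5))]
def W(p,s): 
    x,y,t=s[:3];return [x+p[0]*np.cos(t)-p[1]*np.sin(t),y+p[0]*np.sin(t)+p[1]*np.cos(t),p[2]]
def f(s):
    e=[]
    for p,q in obs: e+=list(wproj(c,W((p[0],p[1],s[3] if p[2]==.206 else p[2]),s))-q)
    for p,u in rights: e.append(wproj(c,W(p,s))[0]-u)
    return np.array(e)
s=least_squares(f,[.592,.074,-.309,.206],loss="soft_l1").x;print(s,np.degrees(s[2]));print(np.round(f(s),1))
for p,q in leads: print(wproj(c,W(p,s)),q)
# with top view check
t=load("top")
for n,p in dict(rt=(0,0,.206),col=(0,.078,.163),bfl=(-.07,.108,.035),bfr=(-.07,-.062,.035),bbr=(.08,-.062,.035)).items(): print(n,proj(t,W(p,s)))
E
```

```text
[ 0.59393405  0.07491401 -0.30418582  0.20205869] -17.428563879548303
[ 0.5 -0.7 -1.3 -1.   0.3  0.6  0.4  0.3 -3.3  1.5  0.2  0.3 -0.  -0.1]
[227.52728375 114.7971722 ] (226.7, 114.0)
[270.45814569 112.89652139] (273, 113.5)
rt [279.80420041 182.66053947]
col [250.13319991 177.16553877]
bfl [236.85406687 209.45192056]
bfr [299.08010619 227.8860549 ]
bbr [315.59474898 173.61910154]
```

The crop shows the ratchet top centre at w2 px (199,25) with its mark pointing to (190,38). The table's front edge runs (218,143)–(284,141), and the lead-in tips are at (227,114) and (273,114). The fit puts the stand at (0.594, 0.075), yaw −17.45°. I'll grasp the bar near its robot-side end with the tool flipped, so the wrist camera faces away from the micrometer head.

>>> apply_moves:
  targets:
    - {"dp":[-0.0147,-0.2438,0],"yaw":-151.4}
    - {"dp":[-0.0147,-0.2438,0],"yaw":-151.4}
    - {"dp":[-0.0147,-0.2438,0],"yaw":-151.4}
    - {"dp":[-0.0147,-0.2438,0],"yaw":-151.4}
    - {"dp":[-0.0147,-0.2438,0],"yaw":-151.4}
    - {"dp":[-0.0147,-0.2438,0],"yaw":-151.4}
    - {"dp":[-0.0147,-0.2438,0],"yaw":-151.4}
    - {"dp":[-0.0147,-0.2438,-0.1],"yaw":-151.4}
    - {"dp":[-0.0147,-0.2438,-0.1],"yaw":-151.4}
    - {"dp":[-0.0147,-0.2438,-0.1],"yaw":-151.4}
    - {"dp":[-0.0147,-0.2438,-0.1],"yaw":-151.4}
    - {"dp":[-0.0147,-0.2438,-0.17],"yaw":-151.4}
    - {"dp":[-0.0147,-0.2438,-0.17],"yaw":-151.4}
    - {"dp":[-0.0147,-0.2438,-0.17],"yaw":-151.4}
    - {"dp":[-0.0147,-0.2438,-0.17],"yaw":-151.4}
    - {"dp":[-0.0147,-0.2438,-0.17],"yaw":-151.4}
    - {"dp":[-0.0147,-0.2438,-0.17],"yaw":-151.4}
    - {"dp":[-0.0147,-0.2438,-0.17],"yaw":-151.4}
    - {"dp":[-0.0147,-0.2438,-0.17],"yaw":-151.4}
    - {"dp":[-0.0147,-0.2438,-0.17],"yaw":-151.4}
  grip: 0.05
  squeeze: 20

```text
time_s: 4.53
tcp_pos: [0.4268, -0.1865, 0.0886]
eef_rot: [-180.0, -0.0, -161.3]
contact_force: [-0.0, 0.0, 0.3]
gripper_width: 0.0413
gripper_force: 0.0
```

```bash
python3 -c "
from plant import get_state
s=get_state();print(s['time_s'],s['tcp_pos'],s['eef_rot'],s['joints'],s['gripper_width'])"
```

```text
4.5333 [ 0.42678262 -0.18647044  0.08860771] [-1.79998802e+02 -3.24324376e-03 -1.61348644e+02] [ 7.19270552e-01  1.09697815e+01 -3.70752824e+01  3.19783857e-03
 -4.19576531e+01 -7.20702927e+01] 0.04132683814041682
```

>>> apply_moves:
  targets:
    - {"dp":[0,0.001,-0.02],"yaw":-7.6}
    - {"dp":[0,0.001,-0.045],"yaw":-7.6}
    - {"dp":[0,0.001,-0.055],"yaw":-7.6}
    - {"dp":[0,0.001,-0.062],"yaw":-7.6}
    - {"dp":[0,0.001,-0.062],"yaw":-7.6}
    - {"dp":[0,0.001,-0.062],"yaw":-7.6}

```text
time_s: 5.03
tcp_pos: [0.4271, -0.1853, 0.0266]
eef_rot: [-180.0, -0.0, -168.6]
contact_force: [0.4, 0.2, -0.2]
gripper_width: 0.0414
gripper_force: 0.0
```

```bash
python3 - <<'E'
from h import *
c=wcap("w3","pics/w3.png")
E
```

```text
{'time_s': np.float64(5.0333), 'tcp_pos': array([ 0.4271, -0.1853,  0.0266]), 'eef_rot': array([-1.799933e+02, -1.480000e-02, -1.685792e+02]), 'contact_force': array([ 0.4295,  0.1708, -0.1974]), 'moment': array([ 0.0478, -0.1931,  0.0516]), 'gripper_width': np.float64(0.0414), 'gripper_force': np.float64(0.0)} [  0.9  17.  -40.6   0.  -32.4 -79.5]
```

View pics/w3.png

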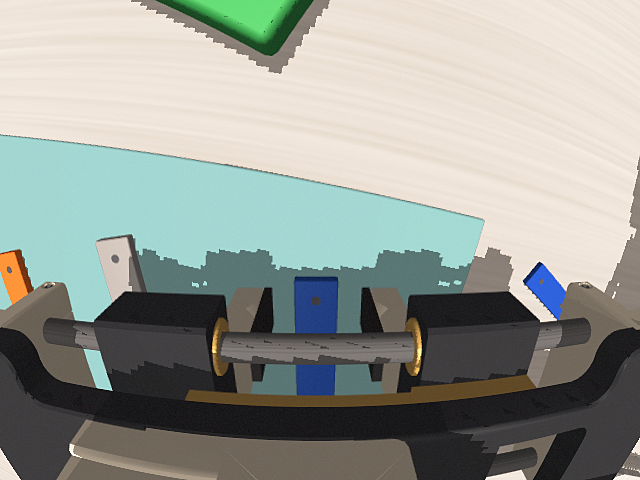

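The bar lies centred between the jaws (x 295–338, jaws at 268 and 365). I'll grip and lift.

>>> apply_moves:
  targets:
    - {"dp":[0,0,0],"yaw":-0.4}
    - {"dp":[0,0,0],"yaw":-0.4}
    - {"dp":[0,0,0],"yaw":-0.4}
    - {"dp":[0,0,0],"yaw":-0.4}
    - {"dp":[0,0,0],"yaw":-0.4}
    - {"dp":[0,0,0],"yaw":-0.4}
  grip: 1
  squeeze: 35

```text
time_s: 5.58
tcp_pos: [0.4274, -0.1848, 0.0268]
eef_rot: [-180.0, 0.0, -169.0]
contact_force: [-0.2, -0.3, 2.4]
gripper_width: 0.0196
gripper_force: 35.0
```

>>> apply_moves:
  targets:
    - {"dp":[0,0,0.02],"yaw":0}
    - {"dp":[0,0,0.045],"yaw":0}
    - {"dp":[0,0.01,0.07],"yaw":0}
    - {"dp":[0.005,0.04,0.07],"yaw":-5}
    - {"dp":[0.01,0.08,0.07],"yaw":-10}
    - {"dp":[0.015,0.12,0.07],"yaw":-14}
    - {"dp":[0.0187,0.16,0.07],"yaw":-18}
    - {"dp":[0.0187,0.2,0.07],"yaw":-22}
    - {"dp":[0.0187,0.24,0.07],"yaw":-26}
    - {"dp":[0.0187,0.28,0.07],"yaw":-28.45}
    - {"dp":[0.0187,0.3,0.07],"yaw":-28.45}
    - {"dp":[0.0187,0.3063,0.06],"yaw":-28.45}
    - {"dp":[0.0187,0.3063,0.052],"yaw":-28.45}
    - {"dp":[0.0187,0.3063,0.048],"yaw":-28.45}
    - {"dp":[0.0187,0.3063,0.048],"yaw":-28.45}
    - {"dp":[0.0187,0.3063,0.048],"yaw":-28.45}
    - {"dp":[0.0187,0.3063,0.048],"yaw":-28.45}

```text
time_s: 7.0
tcp_pos: [0.4461, 0.1207, 0.0747]
eef_rot: [-180.0, -0.0, 162.5]
contact_force: [0.3, 0.3, 0.0]
gripper_width: 0.0192
gripper_force: 35.0
```

```bash
cat > lk.py <<'E'
from h import *
import sys
from plant import get_state,cams
# look: scene+top crop of stand side by side
n=sys.argv[1];s=get_state()
print({k:np.round(s[k],4) for k in("time_s","tcp_pos","eef_rot","contact_force","moment","gripper_width","gripper_force")},np.round(s["joints"],1))
o=[]
for k,(v0,v1,u0,u1) in dict(top=(150,230,230,330),scene=(200,300,320,440)).items():
    c=cams.capture(k);np.savez(f"{k}_{n}.npz",**c)
    o.append(cv2.resize(c["image"][v0:v1,u0:u1],(400,480),interpolation=2))
cv2.imwrite(f"pics/{n}.png",np.hstack(o)[:,:,::-1])
E
python3 lk.py a1; python3 - <<'E'
from h import *
for n,f in(("top","top_a1"),("scene","scene_a1")):
    c=load(f);h=cv2.cvtColor(c["image"],cv2.COLOR_RGB2HSV)
    m=cv2.inRange(h,(105,120,50),(128,255,255))
    k,l,st,ce=cv2.connectedComponentsWithStats(m)
    for i in range(1,k):
        if st[i,4]>30:
            ys,xs=np.where(l==i);P=np.array([onz(c,x,y,.0575)[:2] for x,y in zip(xs,ys)])*1000
            w=np.linalg.eigh(np.cov(P.T))[1][:,1]
            print(n,st[i],cv2.minAreaRect(P.astype(np.float32)),np.degrees(np.arctan2(w[1],w[0])))
E
```

```text
{'time_s': np.float64(7.0), 'tcp_pos': array([0.4461, 0.1207, 0.0747]), 'eef_rot': array([-1.799918e+02, -7.000000e-04,  1.624871e+02]), 'contact_force': array([0.3145, 0.3215, 0.0033]), 'moment': array([ 0.0119, -0.1462,  0.0096]), 'gripper_width': np.float64(0.0192), 'gripper_force': np.float64(34.988)} [  39.7   11.9  -38.4    0.   -39.7 -147.2]
top [273 214   9  15  78] ((525.3883666992188, 94.35221862792969), (17.133852005004883, 35.27775573730469), 71.31249237060547) 171.51703415206825
top [314 258  30  17 132] ((406.1449890136719, -37.73854446411133), (79.80265808105469, 11.431583404541016), 62.57101821899414) 62.59379448509311
scene [326 236  32  22 219] ((494.2982177734375, 100.34443664550781), (25.19365119934082, 110.95679473876953), 72.17243957519531) 159.78142595236594
scene [268 275  31  15 139] ((444.6515808105469, -98.57645416259766), (78.75797271728516, 14.770387649536133), 62.76228713989258) 62.915634319957164
```

>>> apply_moves:
  targets:
    - {"dp":[0.0002,0.0008,-0.003],"yaw":0}
    - {"dp":[0.0002,0.0008,-0.0047],"yaw":0}
    - {"dp":[0.0002,0.0008,-0.0047],"yaw":0}
    - {"dp":[0.0097,-0.0022,-0.0047],"yaw":0}
    - {"dp":[0.0193,-0.0052,-0.0047],"yaw":0}
    - {"dp":[0.0288,-0.0082,-0.0047],"yaw":0}
    - {"dp":[0.0288,-0.0082,-0.0047],"yaw":0}
    - {"dp":[0.0288,-0.0082,-0.0047],"yaw":0}

```text
time_s: 7.77
tcp_pos: [0.4755, 0.1129, 0.0696]
eef_rot: [-180.0, -0.0, 162.5]
contact_force: [0.1, -0.8, -1.4]
gripper_width: 0.019
gripper_force: 35.0
```

>>> apply_moves:
  targets:
    - {"dp":[0.0057,-0.0018,0],"yaw":0}
    - {"dp":[0.0114,-0.0036,0],"yaw":0}
    - {"dp":[0.0172,-0.0054,0],"yaw":0}
    - {"dp":[0.0172,-0.0054,0],"yaw":0}
    - {"dp":[0.0172,-0.0054,0],"yaw":0}

```text
time_s: 8.18
tcp_pos: [0.4923, 0.1078, 0.0698]
eef_rot: [-180.0, -0.0, 162.5]
contact_force: [-0.3, 0.6, -0.3]
gripper_width: 0.019
gripper_force: 35.0
```

>>> apply_moves:
  targets:
    - {"dp":[0,0,0],"yaw":0}
    - {"dp":[0.0029,-0.0009,-0.0005],"yaw":0}
    - {"dp":[0.0057,-0.0018,-0.0005],"yaw":0}
    - {"dp":[0.0067,-0.0021,-0.0005],"yaw":0}
    - {"dp":[0.0067,-0.0021,-0.0005],"yaw":0}
  squeeze: 6

```text
time_s: 8.6
tcp_pos: [0.499, 0.1058, 0.0694]
eef_rot: [180.0, 0.0, 162.6]
contact_force: [-0.3, 0.0, -0.5]
gripper_width: 0.0198
gripper_force: 6.0
```

>>> apply_moves:
  targets:
    - {"dp":[0.001,-0.0003,0],"yaw":0}
    - {"dp":[0.0019,-0.0006,0],"yaw":0}
    - {"dp":[0.0019,-0.0006,0],"yaw":0}

```text
time_s: 8.85
tcp_pos: [0.5007, 0.1052, 0.0694]
eef_rot: [180.0, 0.0, 162.6]
contact_force: [0.1, 0.3, 0.3]
gripper_width: 0.02
gripper_force: 6.0
```

>>> apply_moves:
  targets:
    - {"dp":[0.001,-0.0003,0],"yaw":0}
    - {"dp":[0.0014,-0.00045,0],"yaw":0}
    - {"dp":[0.0014,-0.00045,0],"yaw":0}

```text
time_s: 9.1
tcp_pos: [0.5021, 0.1048, 0.0694]
eef_rot: [180.0, 0.0, 162.6]
contact_force: [0.2, -0.8, 0.1]
gripper_width: 0.0199
gripper_force: 6.0
```

>>> apply_moves:
  targets:
    - {"dp":[0.001,-0.0003,0],"yaw":0}
    - {"dp":[0.0014,-0.00045,0],"yaw":0}
    - {"dp":[0.0014,-0.00045,0],"yaw":0}

```text
time_s: 9.35
tcp_pos: [0.5035, 0.1043, 0.0694]
eef_rot: [180.0, 0.0, 162.6]
contact_force: [-0.2, 0.3, -0.3]
gripper_width: 0.0202
gripper_force: 6.0
```

>>> apply_moves:
  targets:
    - {"dp":[0.0005,-0.00015,0],"yaw":0}
    - {"dp":[0.001,-0.0003,0],"yaw":0}
    - {"dp":[0.001,-0.0003,0],"yaw":0}

```text
time_s: 9.6
tcp_pos: [0.5045, 0.104, 0.0694]
eef_rot: [180.0, 0.0, 162.6]
contact_force: [0.4, 0.6, 0.5]
gripper_width: 0.0202
gripper_force: 6.0
```

>>> apply_moves:
  targets:
    - {"dp":[0.0005,-0.00015,0],"yaw":0}
    - {"dp":[0.001,-0.0003,0],"yaw":0}
    - {"dp":[0.001,-0.0003,0],"yaw":0}

```text
time_s: 9.85
tcp_pos: [0.5054, 0.1037, 0.0694]
eef_rot: [-180.0, 0.0, 162.6]
contact_force: [-0.5, -0.1, -0.8]
gripper_width: 0.0199
gripper_force: 6.0
```

>>> apply_moves:
  targets:
    - {"dp":[0.0005,-0.00015,0],"yaw":0}
    - {"dp":[0.001,-0.0003,0],"yaw":0}
    - {"dp":[0.001,-0.0003,0],"yaw":0}

```text
time_s: 10.1
tcp_pos: [0.5064, 0.1034, 0.0693]
eef_rot: [-180.0, -0.0, 162.6]
contact_force: [0.1, -0.4, 0.4]
gripper_width: 0.0196
gripper_force: 6.0
```

>>> apply_moves:
  targets:
    - {"dp":[0.0005,-0.00015,0],"yaw":0}
    - {"dp":[0.001,-0.0003,0],"yaw":0}
    - {"dp":[0.001,-0.0003,0],"yaw":0}

```text
time_s: 10.35
tcp_pos: [0.5064, 0.1029, 0.069]
eef_rot: [-179.9, -0.1, 162.5]
contact_force: [-5.2, 2.5, 0.4]
gripper_width: 0.0198
gripper_force: 6.0
```

>>> apply_moves:
  targets:
    - {"dp":[0.0005,-0.00015,0],"yaw":0}
    - {"dp":[0.001,-0.0003,0],"yaw":0}
    - {"dp":[0.001,-0.0003,0],"yaw":0}

```text
time_s: 10.6
tcp_pos: [0.5068, 0.1025, 0.0688]
eef_rot: [-179.9, -0.1, 162.5]
contact_force: [-6.6, 3.3, 1.8]
gripper_width: 0.02
gripper_force: 6.0
```

>>> apply_moves:
  targets:
    - {"dp":[0.0005,-0.00015,0],"yaw":0}
    - {"dp":[0.001,-0.0003,0],"yaw":0}
    - {"dp":[0.001,-0.0003,0],"yaw":0}

```text
time_s: 10.85
tcp_pos: [0.5076, 0.1022, 0.0687]
eef_rot: [-179.9, -0.2, 162.5]
contact_force: [-7.7, 4.0, 0.3]
gripper_width: 0.0195
gripper_force: 6.0
```

Contact is felt at about 8.7 N along the slide axis, where the stop is expected and below its slip limit. I'll ease off slightly, let go and rise.

>>> apply_moves:
  targets:
    - {"dp":[-0.0005,0.0002,0],"yaw":0}
    - {"dp":[-0.0008,0.0003,0],"yaw":0}
    - {"dp":[-0.0008,0.0003,0],"yaw":0}

```text
time_s: 11.1
tcp_pos: [0.5076, 0.1026, 0.069]
eef_rot: [-179.9, -0.1, 162.5]
contact_force: [-4.8, 2.0, -0.5]
gripper_width: 0.0203
gripper_force: 6.0
```

>>> apply_moves:
  targets:
    - {"dp":[0,0,0],"yaw":0}
    - {"dp":[0,0,0],"yaw":0}
    - {"dp":[0,0,0],"yaw":0}
    - {"dp":[0,0,0],"yaw":0}
  grip: 0.05

```text
time_s: 11.43
tcp_pos: [0.5092, 0.1029, 0.0696]
eef_rot: [180.0, 0.1, 162.6]
contact_force: [-0.7, -0.4, -0.5]
gripper_width: 0.0394
gripper_force: 0.0
```

>>> apply_moves:
  targets:
    - {"dp":[0,0,0.01],"yaw":0}
    - {"dp":[-0.01,0.003,0.04],"yaw":0}
    - {"dp":[-0.03,0.01,0.08],"yaw":0}
    - {"dp":[-0.06,0.0,0.12],"yaw":0}
    - {"dp":[-0.08,0.0,0.15],"yaw":0}
    - {"dp":[-0.08,0.0,0.19],"yaw":0}
    - {"dp":[-0.08,0.0,0.22],"yaw":0}
    - {"dp":[-0.08,0.0,0.22],"yaw":0}
    - {"dp":[-0.08,0.0,0.22],"yaw":0}

```text
time_s: 12.18
tcp_pos: [0.4292, 0.1033, 0.2926]
eef_rot: [179.7, 0.2, 162.6]
contact_force: [-0.0, -0.0, -0.8]
gripper_width: 0.0417
gripper_force: 0.0
```

```bash
python3 lk.py a2; python3 - <<'E'
from h import *
S=np.array([594,75.]);X=np.array([.954,-.2999]);Y=np.array([.2999,.954])
for f in("top_a2","scene_a2"):
    c=load(f);h=cv2.cvtColor(c["image"],cv2.COLOR_RGB2HSV)
    m=cv2.inRange(h,(105,110,40),(128,255,255))
    k,l,st,ce=cv2.connectedComponentsWithStats(m)
    for i in range(1,k):
        if st[i,4]>10:
            ys,xs=np.where(l==i);P=np.array([onz(c,x,y,.051)[:2] for x,y in zip(xs,ys)])*1000-S
            print(f,st[i],"x",(P@X).min(),(P@X).max(),"y",(P@Y).min(),(P@Y).max())
E
```

```text
{'time_s': np.float64(12.1833), 'tcp_pos': array([0.4292, 0.1033, 0.2926]), 'eef_rot': array([179.6999,   0.2224, 162.575 ]), 'contact_force': array([-0.0154, -0.0101, -0.8266]), 'moment': array([ 0.0031, -0.2179,  0.0033]), 'gripper_width': np.float64(0.0417), 'gripper_force': np.float64(0.0)} [  39.3   -4.1  -23.     0.   -70.7 -146.7]
top_a2 [274 198  12  26 137] x -75.22361132659668 -7.541137472875406 y -9.151846312130882 8.645758662630234
top_a2 [314 258  30  18 147] x -157.34738083534833 -133.1702487696854 y -203.90419880362958 -123.9829426139318
scene_a2 [337 246  39  22 225] x -107.9344268209067 6.408780063841975 y -15.548340980223621 9.699736515723691
scene_a2 [268 275  31  15 139] x -109.40601749982747 -84.24553323283452 y -244.60117378286148 -164.4427484321072
```

View pics/a2.png

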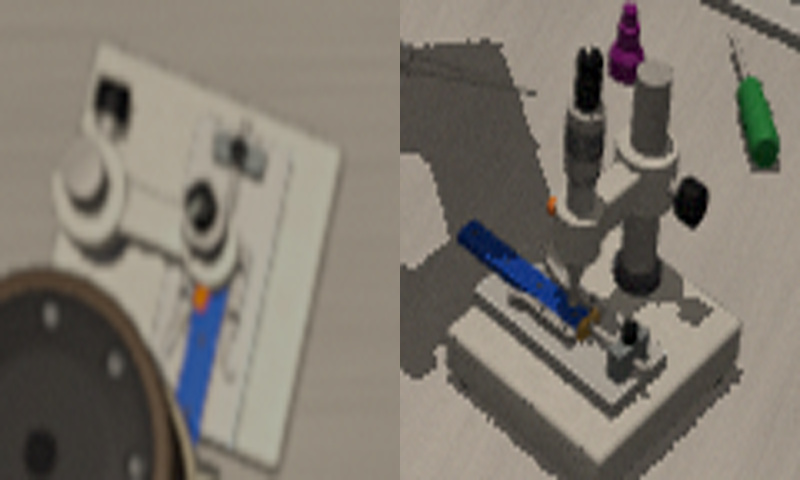

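The picture shows the blue bar flat between the guides with its front end at the brass stop (right half, ≈(585,320)). Next I'll go over the ratchet and unwind the wrist to get a long clockwise stroke, measuring the axis from two sides on the way.

>>> apply_moves:
  targets:
    - {"dp":[0.04,-0.007,0.01],"yaw":7}
    - {"dp":[0.08,-0.014,0.01],"yaw":14}
    - {"dp":[0.12,-0.021,0.01],"yaw":21}
    - {"dp":[0.165,-0.028,0.01],"yaw":140}
    - {"dp":[0.165,-0.028,0.01],"yaw":140}
    - {"dp":[0.165,-0.028,0.01],"yaw":140}
    - {"dp":[0.165,-0.028,0.01],"yaw":140}
    - {"dp":[0.165,-0.028,0.01],"yaw":140}
    - {"dp":[0.165,-0.028,0.01],"yaw":140}
    - {"dp":[0.165,-0.028,0.01],"yaw":140}
    - {"dp":[0.165,-0.028,0.01],"yaw":140}
    - {"dp":[0.165,-0.028,0.01],"yaw":140}
    - {"dp":[0.165,-0.028,0.01],"yaw":140}
    - {"dp":[0.165,-0.028,0.01],"yaw":140}
    - {"dp":[0.165,-0.028,0.01],"yaw":140}
    - {"dp":[0.165,-0.028,0.01],"yaw":140}
    - {"dp":[0.165,-0.028,0.01],"yaw":140}
    - {"dp":[0.165,-0.028,0.01],"yaw":140}
    - {"dp":[0.165,-0.028,0.01],"yaw":140}
    - {"dp":[0.165,-0.028,0.01],"yaw":140}

```text
time_s: 13.95
tcp_pos: [0.5931, 0.0744, 0.2973]
eef_rot: [179.8, 0.0, -57.1]
contact_force: [-0.5, -0.8, 0.5]
gripper_width: 0.0417
gripper_force: 0.0
```

```bash
python3 - <<'E'
from h import *
c=wcap("r1","pics/r1.png")
print("pred ratchet",wproj(c,[.594,.075,.206]))
def brass(f):
    c=load(f);h=cv2.cvtColor(c["image"],cv2.COLOR_RGB2HSV);m=cv2.inRange(h,(10,90,50),(28,255,255))
    m[:262]=0;m[290:]=0;m[:,:355]=0;m[:,395:]=0
    ys,xs=np.where(m);return len(xs),xs.mean(),ys.mean(),xs.min(),xs.max(),ys.min(),ys.max()
print(brass("scene"),brass("scene_a2"))
E
```

```text
{'time_s': np.float64(13.95), 'tcp_pos': array([0.5931, 0.0744, 0.2973]), 'eef_rot': array([ 1.797859e+02,  3.840000e-02, -5.707090e+01]), 'contact_force': array([-0.4613, -0.7971,  0.4932]), 'moment': array([ 0.0748, -0.0341, -0.0233]), 'gripper_width': np.float64(0.0417), 'gripper_force': np.float64(0.0)} [ 25.9  11.9  -5.   -0.  -73.4   7.1]
pred ratchet [313.59243601 257.03315853]
(25, np.float64(375.6), np.float64(267.16), np.int64(373), np.int64(379), np.int64(264), np.int64(270)) (24, np.float64(375.7083333333333), np.float64(267.1666666666667), np.int64(373), np.int64(379), np.int64(264), np.int64(270))
```

>>> apply_moves:
  targets:
    - {"dp":[0,0,0],"yaw":140}
    - {"dp":[0,0,0],"yaw":140}
    - {"dp":[0,0,0],"yaw":140}
    - {"dp":[0,0,0],"yaw":140}
    - {"dp":[0,0,0],"yaw":140}
    - {"dp":[0,0,0],"yaw":140}
    - {"dp":[0,0,0],"yaw":140}
    - {"dp":[0,0,0],"yaw":140}
    - {"dp":[0,0,0],"yaw":140}
    - {"dp":[0,0,0],"yaw":140}
    - {"dp":[0,0,0],"yaw":140}
    - {"dp":[0,0,0],"yaw":140}
    - {"dp":[0,0,0],"yaw":140}
    - {"dp":[0,0,0],"yaw":140}
    - {"dp":[0,0,0],"yaw":140}
    - {"dp":[0,0,0],"yaw":140}
    - {"dp":[0,0,0],"yaw":140}
    - {"dp":[0,0,0],"yaw":140}
    - {"dp":[0,0,0],"yaw":140}
    - {"dp":[0,0,0],"yaw":140}

```text
time_s: 15.67
tcp_pos: [0.5932, 0.0745, 0.2977]
eef_rot: [-179.8, 0.1, 82.8]
contact_force: [0.0, 0.4, 0.0]
gripper_width: 0.0419
gripper_force: 0.0
```

```bash
python3 - <<'E'
from h import *
c=wcap("r2","pics/r2.png")
o=[]
for n in("r1","r2"):
    c=load(n);u,v=wproj(c,[.594,.075,.206]);print(n,u,v);u,v=int(u),int(v)
    a=c["image"][max(v-60,0):v+60,u-60:u+60];o.append(cv2.resize(a,(400,400*a.shape[0]//a.shape[1]),interpolation=2));print("crop origin",max(v-60,0),u-60)
h=min(x.shape[0] for x in o)
cv2.imwrite("pics/r12.png",np.hstack([x[:h] for x in o])[:,:,::-1])
E
```

```text
{'time_s': np.float64(15.6667), 'tcp_pos': array([0.5932, 0.0745, 0.2977]), 'eef_rot': array([-1.798484e+02,  8.760000e-02,  8.279980e+01]), 'contact_force': array([0.0284, 0.4212, 0.029 ]), 'moment': array([-0.0904, -0.1308, -0.0048]), 'gripper_width': np.float64(0.0419), 'gripper_force': np.float64(0.0)} [ 25.9  11.8  -4.9  -0.  -73.4 146.9]
r1 313.59243601112854 257.03315852751695
crop origin 197 253
r2 318.89674429696026 255.8486664818983
crop origin 195 258
```

View pics/r12.png

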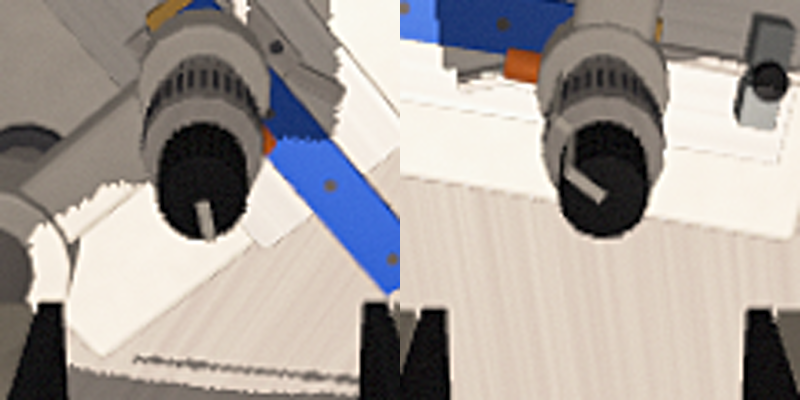

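```bash
python3 - <<'E'
from h import *
R=[]
for n,(v0,u0) in dict(r1=(197,253),r2=(195,258)).items():
    c=load(n);a=c["image"][v0:v0+120,u0:u0+120];g=a.max(2)
    m=(g<52).astype(np.uint8);m[85:]=0;m[:36]=0;m[:,:42]=0;m[:,80:]=0
    ys,xs=np.where(m);
    w=[(y,xs[ys==y].min(),xs[ys==y].max()) for y in range(ys.min(),ys.max()+1)]
    bot=ys.max();L=np.median([x[1] for x in w[8:20]]);Rr=np.median([x[2] for x in w[8:20]])
    # fit circle to lower outline
    cs=max(cv2.findContours(m,0,1)[0],key=cv2.contourArea)[:,0].astype(float)
    lo=cs[cs[:,1]>bot-11]
    A=np.c_[2*lo,np.ones(len(lo))];x=np.linalg.lstsq(A,(lo**2).sum(1),rcond=None)[0];rad=np.sqrt(x[2]+x[0]**2+x[1]**2)
    print(n,"L,R,bot",L,Rr,bot,"circle",x[:2],rad,"full",x[0]+u0,x[1]+v0)
    R.append((wray(c,x[0]+u0,x[1]+v0)));print([np.round(o+d*(.206-o[2])/d[2],4) for o,d in R[-1:]])
print(isect(*R))
for n in("r1","r2","top","scene"):
    c=load(n);z=c["range_z"]
    if n[0]=="r": print(n,z[253:257,314:320] if z.max()>0 else "no")
P=cloud(load("top_a2"));q=P[(P[...,2]>.19)&(np.hypot(P[...,0]-.594,P[...,1]-.075)<.015)];print(len(q),np.percentile(q[:,2],[10,50,90]))
E
```

```text
r1 L,R,bot 48.0 73.0 70 circle [60.07485229 61.54695834] 8.641393359483464 full 313.07485229056005 258.5469583393067
[array([0.5937, 0.0761, 0.206 ])]
r2 L,R,bot 48.0 73.0 70 circle [60.7210563  60.80029439] 9.980301183972161 full 318.7210562954179 255.80029439348263
[array([0.5939, 0.075 , 0.206 ])]
(array([0.59398017, 0.07558742, 0.207542  ]), np.float64(5.6958020472534596e-05))
r1 [[0.24140084 0.24202602 0.24251875 0.24292679 0.24179699 0.24304385]
 [0.24156588 0.24396697 0.24165651 0.24270815 0.24226588 0.242168  ]
 [0.24226633 0.24258102 0.24227062 0.24335459 0.2425642  0.24228035]
 [0.2431925  0.24204776 0.24310407 0.24382664 0.24296878 0.24265069]]
r2 [[0.24223202 0.24206562 0.24275272 0.24382886 0.24195863 0.24173713]
 [0.24389224 0.24267665 0.24225384 0.24049567 0.24156736 0.24317318]
 [0.24281897 0.24347799 0.24229425 0.24447317 0.24308419 0.24302714]
 [0.24282031 0.24321954 0.24432626 0.24317397 0.24371149 0.24282485]]
56 [0.19892071 0.20422783 0.20867825]
```

The left view shows the ratchet mark from crop (203,203) to (209,240). The right view shows it with the thimble mark still in line. Top disc fits give the axis at (0.594, 0.0756) and the top at about 0.205 m. The brass stop has not moved. I'll descend over the ratchet with the fingertips 8 mm clear of the thimble.

>>> apply_moves:
  targets:
    - {"dp":[0.0007,0.001,-0.03],"yaw":7}
    - {"dp":[0.0007,0.001,-0.06],"yaw":14}
    - {"dp":[0.0007,0.001,-0.08],"yaw":18}
    - {"dp":[0.0007,0.001,-0.0907],"yaw":18}
    - {"dp":[0.0007,0.001,-0.0907],"yaw":18}
    - {"dp":[0.0007,0.001,-0.0907],"yaw":18}
    - {"dp":[0.0007,0.001,-0.0907],"yaw":18}

```text
time_s: 16.3
tcp_pos: [0.5951, 0.076, 0.2099]
eef_rot: [179.9, 0.0, 100.4]
contact_force: [0.3, -0.6, 0.2]
gripper_width: 0.0415
gripper_force: 0.0
```

>>> apply_moves:
  targets:
    - {"dp":[0,0,0],"yaw":0}
    - {"dp":[0,0,0],"yaw":0}
    - {"dp":[0,0,0],"yaw":0}
    - {"dp":[0,0,0],"yaw":0}
    - {"dp":[0,0,0],"yaw":0}
    - {"dp":[0,0,0],"yaw":0}
  grip: 1
  squeeze: 8

```text
time_s: 16.8
tcp_pos: [0.5945, 0.0759, 0.2092]
eef_rot: [179.9, -0.0, 100.6]
contact_force: [-0.8, 0.1, 3.2]
gripper_width: 0.0176
gripper_force: 8.0
```

```bash
cat > st.py <<'E'
from plant import get_state;import numpy as np
s=get_state();print({k:np.round(s[k],4) for k in("time_s","tcp_pos","eef_rot","contact_force","moment","gripper_width","gripper_force")},np.round(s["joints"],1))
E
python3 st.py
```

```text
{'time_s': np.float64(16.8), 'tcp_pos': array([0.5945, 0.0759, 0.2092]), 'eef_rot': array([ 1.799492e+02, -3.000000e-03,  1.005534e+02]), 'contact_force': array([-0.7633,  0.1353,  3.2107]), 'moment': array([ 0.0041, -0.0696,  0.0184]), 'gripper_width': np.float64(0.0176), 'gripper_force': np.float64(8.0007)} [ 25.9  15.1 -12.5   0.  -62.4 164.6]
```

>>> apply_moves:
  targets:
    - {"dp":[0,0,0],"yaw":0}
    - {"dp":[0,0,0],"yaw":-3}
    - {"dp":[0,0,0],"yaw":-8}
    - {"dp":[0,0,0],"yaw":-14}
    - {"dp":[0,0,0],"yaw":-20}
    - {"dp":[0,0,0],"yaw":-26}
    - {"dp":[0,0,0],"yaw":-30}
    - {"dp":[0,0,0],"yaw":-30}
  squeeze: 40

```text
time_s: 17.47
tcp_pos: [0.5947, 0.0759, 0.2092]
eef_rot: [179.9, -0.0, 70.4]
contact_force: [0.4, -0.3, 3.4]
gripper_width: 0.0169
gripper_force: 40.0
```

```bash
python3 st.py
```

```text
{'time_s': np.float64(17.4667), 'tcp_pos': array([0.5947, 0.0759, 0.2092]), 'eef_rot': array([ 1.799452e+02, -2.710000e-02,  7.038990e+01]), 'contact_force': array([ 0.4445, -0.3165,  3.3655]), 'moment': array([-0.1033, -0.1967,  0.0872]), 'gripper_width': np.float64(0.0169), 'gripper_force': np.float64(40.0021)} [ 25.9  15.1 -12.5   0.  -62.4 134.4]
```

>>> apply_moves:
  targets:
    - {"dp":[0,0,0],"yaw":-6}
    - {"dp":[0,0,0],"yaw":-12}
    - {"dp":[0,0,0],"yaw":-18}
    - {"dp":[0,0,0],"yaw":-24}
    - {"dp":[0,0,0],"yaw":-30}
    - {"dp":[0,0,0],"yaw":-36}
    - {"dp":[0,0,0],"yaw":-42}
    - {"dp":[0,0,0],"yaw":-48}
    - {"dp":[0,0,0],"yaw":-54}
    - {"dp":[0,0,0],"yaw":-60}
    - {"dp":[0,0,0],"yaw":-60}

```text
time_s: 18.38
tcp_pos: [0.5948, 0.0757, 0.2092]
eef_rot: [180.0, -0.1, 10.4]
contact_force: [1.9, -1.7, 3.4]
gripper_width: 0.0165
gripper_force: 40.0
```

```bash
cat > mz.py <<'E'
import sys;from h import *
from plant import get_state,cams
m=[];n=int(sys.argv[2]) if len(sys.argv)>2 else 3
for i in range(n):
    s=get_state();m.append(s["moment"][2]);c=cams.capture("wrist")
m.append(get_state()["moment"][2])
np.save(f"g_{sys.argv[1]}.npy",c["image"])
print(round(s["time_s"],2),"yaw",round(s["eef_rot"][2],2),"q6",round(s["joints"][5],1),"mz",np.round(m,3),"mean %.3f"%np.mean(m),"F",np.round(s["contact_force"],1),np.round(s["tcp_pos"],4))
E
python3 mz.py 90
```

```text
18.48 yaw 10.86 q6 74.9 mz [0.079 0.053 0.02  0.082] mean 0.059 F [ 2.6 -1.6  4.3] [0.5948 0.0757 0.2091]
```

>>> apply_moves:
  targets:
    - {"dp":[0,0,0],"yaw":-6}
    - {"dp":[0,0,0],"yaw":-12}
    - {"dp":[0,0,0],"yaw":-18}
    - {"dp":[0,0,0],"yaw":-24}
    - {"dp":[0,0,0],"yaw":-24}

```text
time_s: 18.95
tcp_pos: [0.5947, 0.0756, 0.2091]
eef_rot: [-180.0, -0.1, -13.5]
contact_force: [1.0, -2.1, 5.2]
gripper_width: 0.0169
gripper_force: 40.0
```

```bash
python3 mz.py 114
```

```text
19.05 yaw -13.11 q6 50.9 mz [ 0.089  0.062  0.017 -0.039] mean 0.032 F [ 1.9 -3.   5.3] [0.5947 0.0756 0.2091]
```

>>> apply_moves:
  targets:
    - {"dp":[0,0,0],"yaw":-6}
    - {"dp":[0,0,0],"yaw":-12}
    - {"dp":[0,0,0],"yaw":-18}
    - {"dp":[0,0,0],"yaw":-24}
    - {"dp":[0,0,0],"yaw":-24}

```text
time_s: 19.52
tcp_pos: [0.5947, 0.0756, 0.2091]
eef_rot: [-180.0, -0.1, -37.5]
contact_force: [1.8, -2.2, 4.7]
gripper_width: 0.0169
gripper_force: 40.0
```

```bash
python3 mz.py 138; python3 - <<'E'
import numpy as np
a,b,c=[np.load(f"g_{k}.npy").astype(int) for k in("90","114","138")]
# static-in-tool regions
d=(np.abs(a-b).max(2)<12)&(np.abs(b-c).max(2)<12)
for v in range(240,420,12): print(v,"".join("#" if d[v:v+12,u:u+10].mean()>.8 else "." for u in range(200,440,10)))
E
```

```text
19.62 yaw -37.13 q6 26.9 mz [0.061 0.01  0.013 0.024] mean 0.027 F [ 2.7 -2.8  6. ] [0.5946 0.0755 0.2091]
240 ........................
252 ........................
264 ..................##....
276 ........................
288 ........................
300 #.###......#......###.##
312 .####............###..#.
324 ...#.#............#.....
336 ...#.............#......
348 ..#..................#..
360 ###.....................
372 ...#.............#......
384 ........................
396 ........................
408 ###.##..#####.#.####.##.
```

```bash
cat > ring.py <<'E'
import sys;from h import *
c0=load("r2");AX=np.array([.5943,.0757])
def ring(im,tcp,yaw,z=.1765,rr=(10.2,11.5,12.6)):
    # image of the thimble end face unwrapped in tool-frame angle
    T=np.eye(4);T[:3,:3]=Ro.from_euler("xyz",[180,0,yaw],degrees=True).as_matrix();T[:3,3]=tcp
    c=dict(c0);c["W"]=T@c0["T_tool_cam"];g=im.astype(np.float32).min(2);out=[]
    for a in range(-90,91,5):
        w=np.radians(yaw+a)
        q=[wproj(c,[AX[0]+r/1e3*np.cos(w),AX[1]+r/1e3*np.sin(w),z]) for r in rr]
        out.append(np.mean([cv2.getRectSubPix(g,(1,1),(float(p[0]),float(p[1])))[0,0] for p in q]))
    return np.array(out)
E
python3 - <<'E'
from ring import *
# initial world angle of mark
for n,(u,v) in dict(r2=(258+168/3.333,195+165/3.333),r1=(253+209/3.333,197+240/3.333)).items():
    p=wonz(load(n),u,v,.205);print(n,np.degrees(np.arctan2(p[1]-.0756,p[0]-.594)))
print(-90,90,5)
for k,y in((90,10.6),(114,-13.3),(138,-37.3)): print(k,ring(np.load(f"g_{k}.npy"),[.5947,.0756,.2091],y).astype(int))
from h import wproj
c=load("r2");o=[]
im=np.load("g_138.npy");cv2.imwrite("pics/g138.png",cv2.resize(im[230:350,240:400],(800,600),interpolation=2)[:,:,::-1])
E
```

```text
r2 127.34722470373768
r1 134.52402261485915
-90 90 5
90 [ 21  23  22  15  17  49 120 130 128 126 129 130 130 130 129 127 130 129
 131 130 130 127 127 127 127 154 152 128 127 128 128  80  36  27  23  19
  21]
114 [ 23  26  29  19  18  43 114 130 127 127 126 129 130 130 127 125 128 127
 128 129 129 126 126 126 129 151 149 127 126 127 126  82  43  35  31  27
  24]
138 [ 20  24  26  20  15  33  93 108 107 107 105 108 110 110 108 105 107 107
 108 108 108 107 107 105 106 123 125 108 106 107 107  71  37  32  31  23
  16]
```

The thimble mark is visible in the wrist images at tool angle ≈37.5° and turns with the tool, so the clutch isn't slipping yet. I'll track that angle.

```bash
cat > tk.py <<'E'
import sys;from ring import *
from plant import get_state,cams
s=get_state();c=cams.capture("wrist");s2=get_state();im=c["image"];np.save(f"g_{sys.argv[1]}.npy",im)
y=s["eef_rot"][2];R=ring(im,s["tcp_pos"],y);b=np.median(R[10:22]);a=np.arange(-90,91,5)
w=np.clip(R/b-1.06,0,None);w[np.abs(a)>68]=0
print(round(s2["time_s"],2),"yaw %.2f q6 %.1f"%(y,s["joints"][5]),"mz %.3f %.3f"%(s["moment"][2],s2["moment"][2]),"F",np.round(s["contact_force"],1),"mark",round((w*a).sum()/max(w.sum(),1e-9),1),"wt %.2f"%w.sum(),(R[20:]).astype(int))
E
sed -n 1,1p tk.py >/dev/null
```

>>> apply_moves:
  targets:
    - {"dp":[0,0,0],"yaw":-6}
    - {"dp":[0,0,0],"yaw":-12}
    - {"dp":[0,0,0],"yaw":-18}
    - {"dp":[0,0,0],"yaw":-24}
    - {"dp":[0,0,0],"yaw":-24}

```text
time_s: 20.08
tcp_pos: [0.5946, 0.0755, 0.2091]
eef_rot: [-180.0, -0.0, -61.5]
contact_force: [1.6, -3.0, 5.4]
gripper_width: 0.0169
gripper_force: 40.0
```

```bash
python3 tk.py 162
```

```text
20.13 yaw -61.48 q6 2.6 mz 0.092 0.041 F [ 1.6 -3.   5.4] mark 37.7 wt 0.24 [109 107 107 106 104 127 129 110 108 107 106  77  38  33  30  23  14]
```

>>> apply_moves:
  targets:
    - {"dp":[0,0,0],"yaw":-6}
    - {"dp":[0,0,0],"yaw":-12}
    - {"dp":[0,0,0],"yaw":-18}
    - {"dp":[0,0,0],"yaw":-18}

```text
time_s: 20.47
tcp_pos: [0.5945, 0.0755, 0.2091]
eef_rot: [-180.0, -0.0, -79.5]
contact_force: [1.1, -2.5, 5.9]
gripper_width: 0.0167
gripper_force: 40.0
```

```bash
python3 tk.py 180
```

```text
20.52 yaw -79.48 q6 -15.4 mz 0.042 0.015 F [ 1.1 -2.5  5.9] mark 37.7 wt 0.24 [110 109 109 109 103 128 130 111 108 108 109  80  37  33  28  21  18]
```

>>> apply_moves:
  targets:
    - {"dp":[0,0,0],"yaw":-6}
    - {"dp":[0,0,0],"yaw":-12}
    - {"dp":[0,0,0],"yaw":-18}
    - {"dp":[0,0,0],"yaw":-18}

```text
time_s: 20.85
tcp_pos: [0.5944, 0.0755, 0.2091]
eef_rot: [-180.0, -0.0, -97.5]
contact_force: [1.3, -3.0, 5.9]
gripper_width: 0.017
gripper_force: 40.0
```

```bash
python3 tk.py 198
```

```text
20.9 yaw -97.48 q6 -33.4 mz 0.086 0.051 F [ 1.3 -3.   5.9] mark 38.0 wt 0.24 [117 115 115 115 114 134 139 123 114 115 116  90  42  34  27  23  21]
```

>>> apply_moves:
  targets:
    - {"dp":[0,0,0],"yaw":-6}
    - {"dp":[0,0,0],"yaw":-12}
    - {"dp":[0,0,0],"yaw":-18}
    - {"dp":[0,0,0],"yaw":-18}

```text
time_s: 21.23
tcp_pos: [0.5944, 0.0755, 0.2091]
eef_rot: [-180.0, -0.0, -115.5]
contact_force: [0.2, -3.4, 6.3]
gripper_width: 0.0167
gripper_force: 40.0
```

```bash
python3 tk.py 216
```

```text
21.28 yaw -115.48 q6 -51.4 mz 0.039 -0.001 F [ 0.2 -3.4  6.3] mark 38.1 wt 0.21 [120 118 118 118 116 137 143 126 118 118 119  94  39  36  28  24  23]
```

>>> apply_moves:
  targets:
    - {"dp":[0,0,0],"yaw":-6}
    - {"dp":[0,0,0],"yaw":-12}
    - {"dp":[0,0,0],"yaw":-12}

```text
time_s: 21.53
tcp_pos: [0.5943, 0.0755, 0.2091]
eef_rot: [-180.0, -0.0, -127.5]
contact_force: [1.5, -1.9, 5.8]
gripper_width: 0.0169
gripper_force: 40.0
```

```bash
python3 tk.py 228
```

```text
21.58 yaw -127.48 q6 -63.4 mz 0.065 0.086 F [ 1.5 -1.9  5.8] mark 40.9 wt 0.20 [120 119 119 118 117 127 144 132 118 119 120  97  40  36  25  20  16]
```

>>> apply_moves:
  targets:
    - {"dp":[0,0,0],"yaw":-6}
    - {"dp":[0,0,0],"yaw":-12}
    - {"dp":[0,0,0],"yaw":-12}

```text
time_s: 21.83
tcp_pos: [0.5943, 0.0756, 0.2091]
eef_rot: [-180.0, -0.0, -139.5]
contact_force: [0.7, -1.7, 6.6]
gripper_width: 0.0167
gripper_force: 40.0
```

```bash
python3 tk.py 240
```

```text
21.88 yaw -139.48 q6 -75.4 mz 0.084 0.097 F [ 0.7 -1.7  6.6] mark 43.5 wt 0.21 [124 123 122 120 121 120 138 145 130 122 122 102  38  35  28  22  18]
```

The mark is starting to lag (43.5°), so the spindle is touching and the torque is climbing. I'll use smaller steps.

>>> apply_moves:
  targets:
    - {"dp":[0,0,0],"yaw":-6}
    - {"dp":[0,0,0],"yaw":-8}
    - {"dp":[0,0,0],"yaw":-8}

```text
time_s: 22.13
tcp_pos: [0.5943, 0.0755, 0.2091]
eef_rot: [-180.0, 0.0, -147.3]
contact_force: [0.7, -2.0, 6.6]
gripper_width: 0.0168
gripper_force: 40.0
```

```bash
python3 tk.py 248
```

```text
22.18 yaw -147.26 q6 -83.2 mz -0.080 -0.036 F [ 0.7 -2.   6.6] mark 52.4 wt 0.22 [126 127 129 127 126 126 126 124 148 147 127 102  41  36  29  24  19]
```

>>> apply_moves:
  targets:
    - {"dp":[0,0,0],"yaw":-6}
    - {"dp":[0,0,0],"yaw":-8}
    - {"dp":[0,0,0],"yaw":-8}

```text
time_s: 22.43
tcp_pos: [0.5943, 0.0756, 0.2091]
eef_rot: [-180.0, 0.0, -155.3]
contact_force: [0.6, -2.6, 6.7]
gripper_width: 0.0166
gripper_force: 40.0
```

```bash
python3 tk.py 256
```

```text
22.48 yaw -155.25 q6 -91.2 mz 0.045 0.023 F [ 0.6 -2.6  6.7] mark 58.6 wt 0.18 [127 130 129 131 129 129 128 128 125 141 151 123  40  37  29  23  22]
```

>>> apply_moves:
  targets:
    - {"dp":[0,0,0],"yaw":-6}
    - {"dp":[0,0,0],"yaw":-8}
    - {"dp":[0,0,0],"yaw":-8}

```text
time_s: 22.73
tcp_pos: [0.5943, 0.0757, 0.2091]
eef_rot: [-180.0, 0.0, -163.2]
contact_force: [-0.7, -1.9, 6.5]
gripper_width: 0.0164
gripper_force: 40.0
```

```bash
python3 tk.py 264
```

```text
22.78 yaw -163.25 q6 -99.2 mz 0.116 0.052 F [-0.7 -1.9  6.5] mark 0.0 wt 0.00 [130 128 130 130 131 131 129 128 129 128 126 129  38  35  26  23  18]
```

>>> apply_moves:
  targets:
    - {"dp":[0,0,0],"yaw":-6}
    - {"dp":[0,0,0],"yaw":-8}
    - {"dp":[0,0,0],"yaw":-8}

```text
time_s: 23.03
tcp_pos: [0.5943, 0.0757, 0.2091]
eef_rot: [-180.0, 0.0, -171.3]
contact_force: [0.5, -2.0, 6.7]
gripper_width: 0.0166
gripper_force: 40.0
```

```bash
python3 mz.py 272 2
```

```text
23.08 yaw -171.15 q6 -107.1 mz [-0.043 -0.077 -0.083] mean -0.068 F [ 0.4 -1.7  6.3] [0.5942 0.0756 0.2091]
```

>>> apply_moves:
  targets:
    - {"dp":[0,0,0],"yaw":-4}
    - {"dp":[0,0,0],"yaw":-6}
    - {"dp":[0,0,0],"yaw":-6}

```text
time_s: 23.38
tcp_pos: [0.5942, 0.0757, 0.2091]
eef_rot: [-180.0, 0.0, -177.2]
contact_force: [0.4, -2.1, 6.3]
gripper_width: 0.0167
gripper_force: 40.0
```

```bash
python3 mz.py 278 3
```

```text
23.48 yaw -177.11 q6 -113.1 mz [-0.046  0.02  -0.004 -0.037] mean -0.017 F [ 0.9 -2.5  6.9] [0.5943 0.0757 0.2091]
```

The torque signature gives two clicks: the moment reversed at yaw −147° and at −171°, and the ratchet now sits near a detent. I'll release, rise straight up and check the marks.

>>> apply_moves:
  targets:
    - {"dp":[0,0,0],"yaw":-1}
    - {"dp":[0,0,0],"yaw":-1}
    - {"dp":[0,0,0],"yaw":-1}
    - {"dp":[0,0,0],"yaw":-1}
    - {"dp":[0,0,0],"yaw":-1}
  grip: 0.05

```text
time_s: 23.95
tcp_pos: [0.5939, 0.0759, 0.2081]
eef_rot: [-180.0, -0.1, -178.4]
contact_force: [-0.6, 0.2, 0.3]
gripper_width: 0.0401
gripper_force: 0.0
```

>>> apply_moves:
  targets:
    - {"dp":[0,0,0.01],"yaw":0}
    - {"dp":[0,0,0.04],"yaw":0}
    - {"dp":[0,0,0.07],"yaw":7}
    - {"dp":[0,0,0.09],"yaw":14}
    - {"dp":[0,0,0.09],"yaw":21}
    - {"dp":[0,0,0.09],"yaw":28}
    - {"dp":[0,0,0.09],"yaw":35}
    - {"dp":[0,0,0.09],"yaw":42}
    - {"dp":[0,0,0.09],"yaw":49}
    - {"dp":[0,0,0.09],"yaw":55}
    - {"dp":[0,0,0.09],"yaw":55}
    - {"dp":[0,0,0.09],"yaw":55}

```text
time_s: 24.95
tcp_pos: [0.5943, 0.0758, 0.2992]
eef_rot: [-180.0, 0.0, -123.6]
contact_force: [-0.3, 0.6, 0.4]
gripper_width: 0.0413
gripper_force: 0.0
```

```bash
python3 - <<'E'
from h import *
c=wcap("f1")
u,v=wproj(c,[.594,.0756,.205]);u,v=int(u),int(v);print(u,v)
cv2.imwrite("pics/f1.png",cv2.resize(c["image"][v-60:v+60,u-70:u+90],(800,600),interpolation=2)[:,:,::-1])
from plant import cams
c=cams.capture("scene");np.savez("scene_f.npz",**c)
for f in("scene_a2","scene_f"):
    d=load(f);h=cv2.cvtColor(d["image"],cv2.COLOR_RGB2HSV);m=cv2.inRange(h,(10,90,50),(28,255,255));m[:262]=0;m[290:]=0;m[:,:355]=0;m[:,395:]=0
    b=cv2.inRange(h,(105,110,40),(128,255,255));b[:240]=0;b[272:]=0;b[:,:330]=0;b[:,385:]=0
    print(f,[np.round(np.mean(np.where(x),1),2) for x in(m,b)])
E
```

```text
{'time_s': np.float64(24.95), 'tcp_pos': array([0.5943, 0.0758, 0.2992]), 'eef_rot': array([-1.799893e+02,  1.770000e-02, -1.236097e+02]), 'contact_force': array([-0.3464,  0.5745,  0.3965]), 'moment': array([ 0.0758, -0.1086, -0.0243]), 'gripper_width': np.float64(0.0413), 'gripper_force': np.float64(0.0)} [ 25.9  11.8  -4.8   0.  -73.4 -59.6]
316 255
scene_a2 [array([267.17, 375.71]), array([255.97, 354.86])]
scene_f [array([267.3 , 375.65]), array([255.88, 354.7 ])]
```

View pics/f1.png

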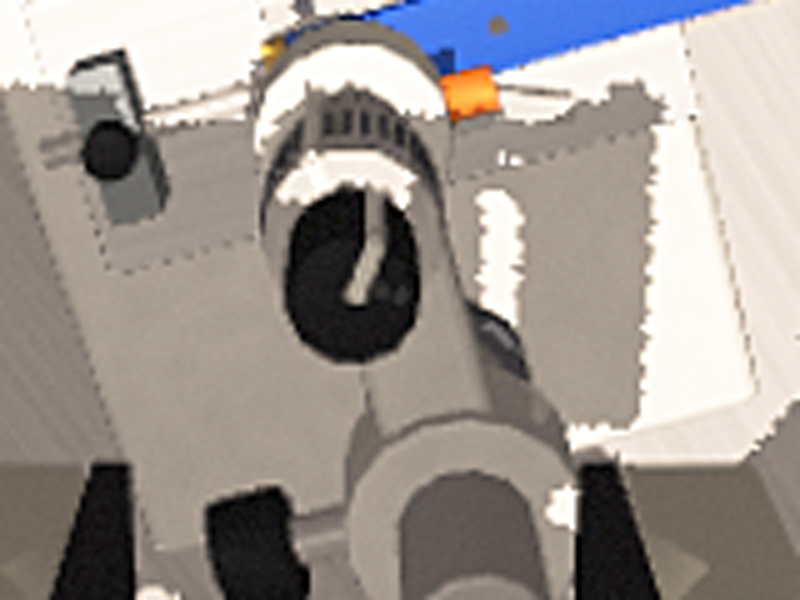

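The ratchet's mark runs from (355,300) to the rim at (375,240), as expected for about 279° of turn with no slip in the pads. The thimble face is partly sunlit, so I'll unwrap it numerically to measure the clutch slip.

```bash
python3 - <<'E'
from ring import *
AX=np.array([.594,.0756])
def prof(n,z,rr,chan=min):
    c=load(n);g=c["image"].astype(np.float32).mean(2);o=[]
    for a in range(0,360,4):
        w=np.radians(a);q=[wproj(c,[AX[0]+r/1e3*np.cos(w),AX[1]+r/1e3*np.sin(w),z]) for r in rr]
        o.append(int(np.mean([cv2.getRectSubPix(g,(1,1),(float(p[0]),float(p[1])))[0,0] for p in q])))
    return np.array(o)
for n in("r1","r2","f1"):
    p=prof(n,.205,(4,5.5,7));a=np.arange(0,360,4);w=np.clip(p-p.min()-45,0,None);ang=np.degrees(np.angle((w*np.exp(1j*np.radians(a))).sum()))
    print(n,"ratchet mark",round(ang,1),p[w>0],a[w>0])
for n in("r2","f1"):
    for rr in((10.6,11.3,12.),(12.,12.6)):
        print(n,rr);print(prof(n,.1765,rr))
E
```

```text
r1 ratchet mark 134.8 [ 71 102 130 146 146 140 119  84] [120 124 128 132 136 140 144 148]
r2 ratchet mark 132.9 [ 95 129 148 152 152 143 109  71] [120 124 128 132 136 140 144 148]
f1 ratchet mark -140.9 [ 77 123 154 170 169 166 149 100  65] [204 208 212 216 220 224 228 232 236]
r2 (10.6, 11.3, 12.0)
[128 128 130 130 130 130 130 130 128 127 126 125 125 125 127 129 129 129
 128 127 125 125 127 127 127 127 125 123 124 123 121 119 132 148 146 128
 120 121 121 120 119 120 121 120 119 117 120 120 110  94  74  39  16  15
  17  22  22  22  23  21  21  22  21  28  52  30  25  24  23  24  25  25
  27  27  26  25  28  28  22  23  40  56  90 105 120 125 126 127 128 127]
r2 (12.0, 12.6)
[121 121 127 126 129 129 129 130 131 131 132 129 127 126 124 127 129 130
 130 130 125 125 128 128 128 127 126 122 126 125 123 123 131 147 143 126
 117 119 116 113 117 121 121 118 124 126 135 144 134 125 129 101  82  49
   6  18  20  25  25  22  23  25  21  24  21  24  26  23  22  22  25  23
  28  26  27  24  27  15  29  64 105 120 140 136 135 128 121 122 124 124]
f1 (10.6, 11.3, 12.0)
[ 29  23  28  27  29  27  26  26  26  27  23  26  25  24  22  24  25  25
  25  24  24  25  25  40  43  39  26  15  37  70 106 123 133 135 137 136
 137 137 137 136 136 137 136 134 132 131 140 168 188 238 243 240 238 237
 238 239 239 240 240 238 238 238 238 236 240 250 252 250 237 236 236 236
 206 179 156 135 137 139 139 140 139 139 138 135 134 133 123 102  74  53]
f1 (12.0, 12.6)
[ 79  36  25  26  28  26  26  26  24  25  25  28  26  27  24  25  26  25
  24  23  24  27  23  25  24  22  10  54 119 143 145 144 135 135 137 134
 131 127 127 124 125 132 137 137 133 131 128 126 146 240 246 245 241 239
 241 241 241 243 243 242 242 241 239 236 240 250 253 249 238 237 238 242
 243 236 170 134 136 138 135 134 133 135 135 135 138 142 142 141 136 117]
```

The marks give a slip of about 45–48°, which is two clicks. The bar and stop haven't moved and the robot is clear, so I'm handing in.

```bash
python3 -c "
from plant import r
print(r.close_job())"
```

```text
the job is handed in; nothing more can be done
None
```

The blue bar is flat between the guides with its end at the brass stop, and the stop did not move. The spindle is clamped on the bar after two clutch clicks (about 45° of measured slip), and I handed the job in at about 25 s with the robot clear.

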